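Feel out the release notch of a lamp-reflector clamp and hold it open

ROBOT

A 6-joint arm with a two-finger parallel gripper is mounted at the origin on the work surface. World frame = base frame: x ahead of the robot, y to its left, z up, the work surface at z = 0. Lengths are in mm, angles in rad, forces in N, time in s.
With the tool pointing down it reaches from about 350 to 775 mm from the base axis. Payload 7.3 kg.
Tool frame: the origin (TCP) lies midway between the tips of the shut fingers; the grasp point (between the pads) lies 19 mm behind it; x points along the fingers, y is the direction in which the jaws open and shut, and the axes are right-handed (so a half turn about x gives the same grasp; the last joint's range is limited). The gripper opens to 92 mm and grips with 3 to 60 N. Pads are 19 mm wide; open, the fingers measure 130 mm over their backs; the gripper's body (75 mm by 190 mm) begins 47 mm behind the grasp point.
Start: joints at [1.188, 0.342, 1.524, -0, 1.275, -0.146], TCP at [123.145, 510.373, 226.741] pointing down, gripper open.
Joint ranges: [-2.53, 2.53], [-0.77, 2.02], [0.04, 2.7], [-1, 4.14], [0.28, 2.66], [-3.11, 3.11]. Speed limits (rad/s): [2.57, 2.57, 3.14, 3.14, 3.14, 3.14].

INTERFACE

Orientations are given as [roll, pitch, yaw] about the fixed x, y, z axes, in that order (R = Rz(yaw) Ry(pitch) Rx(roll)).
In Python, from plant import get_obs, capture, close_job gives the robot as it stands. The module is installed in compiled form; this text tells all that it offers.
- The arm moves only by the tool send_rows, never from a script. Its argument "moves" is a list of rows, each a list of 4 numbers: the shift along the tool's x, y, z in mm, then the turn about the tool's x in degrees. In form: [[tx, ty, tz, yaw], ...]. A call has 1 to 8 rows; each row shifts and turns the commanded pose from where the row before left it, along the tool's axes as they then stand; what a row does not reach is not made up. A row lasts 1/8 s, in which the tool goes at most 62.5 mm and 10.7 degrees, less where a joint would pass 70% of its speed; a pose out of reach is approached as far as the arm can. A call with a gripper value outside its range is refused whole. "hand" is the opening, from 0 (shut) to 1 (fully open), set as the call begins (left out, the last holds). The fingers move at their own pace and stop on an object; the grip force is fixed at half the most. Time passes only in rows, so rows that do not move let the fingers close. It gives the time, the measured TCP pose, the force and the opening at its end, in the units of the state.
- get_obs(): the state, without advancing time (a new reading comes with each control period).
- capture(name): name is "scene" or "top" or "wrist"; returns a dict with "image" (400x640x3 uint8, red, green, blue), "K" (3x3 intrinsics, pixels), "dist" ([k1, k2, p1, p2, k3] as OpenCV has them; the pictures are not rectified), "position" and "attitude" of the camera in the world; the wrist camera has in their place "mount" (4x4, takes a point from camera to tool coordinates, whose origin is the TCP and whose axes are the tool frame's). Camera axes: x right, y down, z forward; pixel columns grow to the right and rows downward; lengths in mm; the calibration is good to about 2 mm. A picture is of the moment at which its call begins: read the wrist's pose just before it. There is no depth.
- close_job(): hands the job in, once; it reports no verdict.
The state is a dict: "time": time; "joint_positions": joint angles; "dq": joint speeds; "tau": joint torques, N m; "tool_pos": TCP position; "tcp_rot": TCP orientation; "contact_force": force on the tool from outside, world axes, zero at the start; "moment": the same for the moment, N m; "grip_width": finger opening in mm.
Only numpy, scipy, OpenCV 4.12 (cv2) and the standard library are available. Lean on these libraries where they do the work, as an engineer would, in place of code of your own. Each camera call takes 0.05 s, during which the arm holds its last target. There are 200 camera calls.

TASK

Open the reflector clamp for me and keep it open: rest the fingertips lightly on the yellow mark on top of the rail, run them along the rail's top edge, staying in light touch, towards the clamp until you find the notch, then press the release key inside the notch fully down and finish while still holding it down. Feel gently, never leaning hard on the fixture, and grasp, lift or shift nothing: the reflector and everything else on the bench stay where they are.

Things in the scene. Friction and masses are not known exactly. Their poses are not given: they have to be found in the camera images.
- fixture: Fixed clamping fixture. Origin on the bench under the rail; +y runs along the rail away from the clamp, +x to its back, z up. The rail: a bar, x -30 to +20, y +140 to -175 mm, flat top 55 mm above the bench, level. Its ends (y over +50, under -90) are fixed aluminium blocks; between them runs a bare steel strip with one notch, see key and rail_end.
- mark (a point): Centre of the yellow start mark (46 x 36 mm in x, y) on the rail's top face, 55 mm above the bench, on the rail's middle line: x = -5, y = +115 mm in the fixture's frame, same axes.
- rail_end (a point): Clamp-side end of the rail's top face, on its middle line, 290 mm from the mark (x = -5, y = -175 mm in the fixture's frame). The notch is 50 mm long in y and has upright side walls; its centre lies 95 to 175 mm from the mark towards this end (y = +20 to -60 mm), different every time and not reported.
- key (a joint): Travel of the release key straight down, in m: 0 at rest, 0.012 at its stop. The key is a dark flat bar, 48 mm deep in x, that fills the bottom of the notch (covered elsewhere), its top 19 mm below the rail's top; the notch goes through the rail's whole depth in x (open at front, back and top). A spring returns it: about 4 N at first, 8 N at the stop. It does not stay down by itself.
- clamp (a joint): Lift of the clamp bar, in m: 0 closed over the reflector, about 0.018 when the key is fully down (it rises 1.5 times the key's travel). Bar and nest stand beyond the rail's end, at x = +70, y = -235 mm: a ring 128 mm across, 40 mm high, two posts 203 mm high at x = -8 and +148 mm.
- reflector: Aluminium lamp reflector, a bell 104 mm across at the foot, 105 mm tall, neck 32 mm, loose in the nest under the clamp pad; origin at the centre of its underside. Not to be moved.
- spare: A second such reflector standing on the bench; origin at the centre of its underside. Bystander.
- collar: Loose brass collar, 40 mm outside, 28 mm bore, 30 mm tall, standing behind the rail; origin at the centre of its underside. Bystander.
- tray: White plastic parts tray 110 x 160 x 35 mm; origin under its centre. Bystander.
- steel_box: Open dark steel box 70 x 90 x 50 mm; origin under its centre. Bystander.
- canister: Open steel cup, 80 mm across, 85 mm tall; origin under its centre. Bystander.
- screwdriver: Blue-handled screwdriver lying on the bench in front of the fixture, about 200 mm long; origin at its middle, on the bench. Bystander.
- wrench: Steel wrench lying on the bench, about 180 mm long; origin at its middle, on the bench. Bystander.

How it is judged:
By the outcome, as a careful person would: the job done as asked, in the order asked, and still so for the second after the job is handed in, while the arm keeps its last pose, push and grip.
It also fails if it takes over 69 s, if anything falls off the work surface, if the arm or the gripper's body presses on something with over 40 N, if the wrist force passes 120 N, or if a joint passes its speed limit or range.

## Working session

There is one attempt and no reset: what is moved stays moved. The work goes in short steps, Python scripts to look and compute and a tool call to move; the robot and the scene stay as the last step left them, time stands still between calls to the robot, and variables do not carry over. Pictures are saved under pics/ and viewed, about 8 in all and at most 12, crops included, and the job is handed in when it is done.

Besides the shell and the picture viewer there is one more tool, called after "Call:" by a JSON object that holds its "method" and its "body", one argument or row to a line. send_rows: Moves the arm, as the interface text tells. Its arguments: {"type":"object","properties":{"moves":{"type":"array","items":{"type":"array","items":{"type":"number"}}},"hand":{"type":"number"}},"required":["moves"]}

```bash
mkdir -p pics
cat > h.py <<'E'
import numpy as np, cv2
from scipy.spatial.transform import Rotation as R
from plant import get_obs, capture
def pose(c,o=None):
    if 'mount' in c:
        o=o or get_obs(); T=np.eye(4); T[:3,:3]=R.from_euler('xyz',o['tcp_rot']).as_matrix(); T[:3,3]=o['tool_pos']
        return T@np.array(c['mount'])
    T=np.eye(4); a=np.array(c['attitude'],float)
    T[:3,:3]=a if a.shape==(3,3) else R.from_euler('xyz',a).as_matrix(); T[:3,3]=c['position']; return T
def ray(c,T,uv,z):
    p=cv2.undistortPoints(np.array(uv,float).reshape(-1,1,2),np.array(c['K']),np.array(c['dist'])).reshape(-1,2)
    d=np.c_[p,np.ones(len(p))]@T[:3,:3].T
    return T[:3,3]+d*((z-T[2,3])/d[:,2])[:,None]
def yellow(im):
    h=cv2.cvtColor(im,cv2.COLOR_RGB2HSV); return cv2.inRange(h,(20,110,90),(36,255,255))
E
python3 - <<'E'
from h import *
o=get_obs(); print({k:np.round(v,3) for k,v in o.items()})
for n in('top','scene'):
    c=capture(n); cv2.imwrite(f'pics/{n}0.png',c['image'][:,:,::-1]); print(n,c['position'],c['attitude'])
    T=pose(c); print(np.round(T,2))
    cs,_=cv2.findContours(yellow(c['image']),0,2)
    for k in cs:
        if cv2.contourArea(k)>30:
            r=cv2.minAreaRect(k); print(np.round(r[0]),r[1],r[2],cv2.contourArea(k),np.round(ray(c,T,[r[0],*cv2.boxPoints(r)],55),1).tolist())
E
```

```text
{'time': np.float64(0.0), 'joint_positions': array([ 1.188,  0.343,  1.525, -0.   ,  1.275, -0.146]), 'dq': array([ 0.001, -0.001,  0.001,  0.   ,  0.001, -0.001]), 'tau': array([ -0.   , -43.125, -24.422,   0.072,   0.056,  -0.   ]), 'tool_pos': array([122.99 , 509.952, 226.042]), 'tcp_rot': array([-1.701,  1.569, -1.938]), 'contact_force': array([-0.046,  0.489, -0.781]), 'moment': array([0.007, 0.005, 0.028]), 'grip_width': np.float64(91.329)}
top [ 460.09030433  -29.94587483 1296.30208383] [-3.09792947  0.02852688 -1.59809348]
[[-3.0000e-02 -1.0000e+00  4.0000e-02  4.6009e+02]
 [-1.0000e+00  3.0000e-02  3.0000e-02 -2.9950e+01]
 [-3.0000e-02 -4.0000e-02 -1.0000e+00  1.2963e+03]
 [ 0.0000e+00  0.0000e+00  0.0000e+00  1.0000e+00]]
[264. 192.] (14.826054573059082, 10.547393798828125) 84.2894058227539 128.0 [[544.2, 206.5, 55.0], [566.8, 225.5, 55.0], [569.2, 191.4, 55.0], [521.6, 187.5, 55.0], [519.2, 221.6, 55.0]]
[302. 155.] (12.0, 12.0) 90.0 108.5 [[659.0, 80.4, 55.0], [679.1, 99.4, 55.0], [677.8, 60.6, 55.0], [638.9, 61.6, 55.0], [640.2, 100.2, 55.0]]
[343.  76.] (31.963781356811
[... 4311 characters left out ...]
95469665527 42.0 [[-1773.3, 1032.2, 55.0], [-1532.7, 949.6, 55.0], [-2099.2, 1061.0, 55.0], [-2047.0, 1126.3, 55.0], [-1494.8, 1007.9, 55.0]]
[557.  15.] (17.716569900512695, 20.435449600219727) 15.255118370056152 98.5 [[-2477.1, 1146.9, 55.0], [-2176.0, 1020.3, 55.0], [-2946.6, 1160.6, 55.0], [-2823.2, 1292.2, 55.0], [-2089.6, 1135.9, 55.0]]
[537.   5.] (10.0, 20.0) 90.0 78.0 [[-2780.6, 1019.2, 55.0], [-2955.5, 948.1, 55.0], [-3047.8, 1138.3, 55.0], [-2619.6, 1085.6, 55.0], [-2539.5, 911.6, 55.0]]
[504.   6.] (15.076667785644531, 25.597793579101562) 49.39870071411133 91.0 [[-2602.9, 727.2, 55.0], [-2450.1, 599.8, 55.0], [-3255.7, 804.7, 55.0], [-2766.7, 862.5, 55.0], [-2091.3, 666.8, 55.0]]
```

View pics/top0.png

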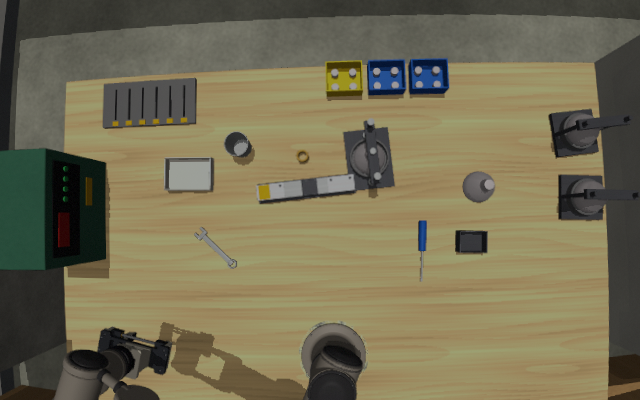

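View pics/scene0.png

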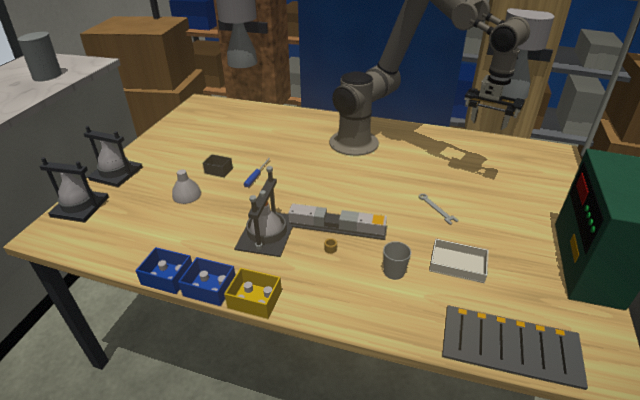

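Top view: the rail runs from px (257,192) to (355,184). The yellow mark is at (264,192) and a dark patch, possibly the notch, is near (310,187). The collar is at (302,156), the clamp at (370,155), and the space above the rail is clear. Next I work out the rail direction and the approach move.

Run:
```python
from h import *
o=get_obs(); c=capture('top'); T=pose(c)
im=c['image']; p=ray(c,T,[[264,192],[354,184],[310,186.5]],55); print(np.round(p,1), np.linalg.norm(p[1]-p[0]))
# cross-check mark in scene
s=capture('scene'); print(np.round(ray(s,pose(s),[[378,219]],55),1))
d=p[0]-p[1]; print('yaw fixture',np.degrees(np.arctan2(-d[0],d[1])))
M=R.from_euler('xyz',o['tcp_rot']).as_matrix(); print(np.round(M,3))
tgt=np.array([p[0,0],p[0,1],200]); print('tool shift',M.T@(tgt-o['tool_pos']))
w=capture('wrist'); print(np.round(w['mount'],2))
```

```text
[[543.4 205.8  55. ]
 [560.5 -83.5  55. ]
 [556.7  57.2  55. ]] 289.8130257510716
[[543.5 206.1  55. ]]
yaw fixture 3.387575834766626
[[-0.     0.235  0.972]
 [-0.001  0.972 -0.235]
 [-1.    -0.001 -0.   ]]
tool shift [  26.31100026 -197.10579365  480.01897552]
[[-0.0000e+00 -2.7000e-01  9.6000e-01 -1.5677e+02]
 [ 1.0000e+00  0.0000e+00  0.0000e+00 -1.3000e-01]
 [-0.0000e+00  9.6000e-01  2.7000e-01 -7.2570e+01]
 [ 0.0000e+00  0.0000e+00  0.0000e+00  1.0000e+00]]
```

Call:
{"method": "send_rows", "body": {
  "hand": 0,
  "moves": [
    [0,-16,40,0],
    [0,-16,40,0],
    [0,-16,40,0],
    [0,-16,40,0],
    [0,-16,40,0],
    [0,-16,40,0],
    [0,-16,40,0],
    [0,-16,40,0]
  ]
}}

```text
time: 1.25
tool_pos: [405.2, 309.9, 226.7]
tcp_rot: [1.836, 1.571, 1.599]
contact_force: [-0.0, 0.5, 0.7]
grip_width: 16.6
```

Call:
{"method": "send_rows", "body": {
  "moves": [
    [0,-17,40,0],
    [0,-17,40,0],
    [0,-17,40,0],
    [0,-17,40,0],
    [0,0,0,9],
    [0,0,0,9],
    [0,0,0,9],
    [0,0,0,9]
  ]
}}

```text
time: 2.25
tool_pos: [543.7, 207.1, 226.5]
tcp_rot: [-2.194, 1.57, -3.064]
contact_force: [-0.1, -0.1, 0.1]
grip_width: 0.5
```

Call:
{"method": "send_rows", "body": {
  "moves": [
    [0,0,0,9],
    [0,0,0,9],
    [0,0,0,9],
    [0,0,0,9],
    [0,0,0,1],
    [0,0,0,0],
    [0,0,0,0]
  ]
}}

```text
time: 3.12
tool_pos: [543.7, 207.2, 226.7]
tcp_rot: [-2.033, 1.571, 2.741]
contact_force: [-0.5, 0.1, 0.4]
grip_width: 0.4
```

```bash
cat > look.py <<'E'
from h import *
import sys
o=get_obs(); w=capture('wrist'); T=pose(w,o); im=w['image']; cv2.imwrite(f'pics/{sys.argv[1]}.png',im[:,:,::-1])
M=R.from_euler('xyz',o['tcp_rot']).as_matrix(); print(np.round(o['tool_pos'],1),np.round(M,3).tolist(),np.round(o['contact_force'],2),o['time'],o['grip_width'],np.round(o['joint_positions'],2))
cs,_=cv2.findContours(yellow(im),0,2); k=max(cs,key=cv2.contourArea); r=cv2.minAreaRect(k)
q=ray(w,T,[r[0],*cv2.boxPoints(r)],55); print(r,np.round(q,1).tolist())
print('tool offset to mark',M.T@(q[0]-o['tool_pos']))
E
python3 look.py w1
```

```text
[543.7 207.2 226.7] [[-0.0, 0.998, 0.062], [0.0, 0.062, -0.998], [-1.0, -0.0, -0.0]] [-0.5  0.1  0.4] 3.125 0.41228589987722825 [0.23 0.45 1.36 0.   1.33 0.17]
((321.7375793457031, 178.01380920410156), (34.373477935791016, 46.14665603637695), 86.98721313476562) [[543.5, 208.0, 55.0], [519.3, 222.4, 55.0], [563.8, 227.6, 55.0], [568.3, 193.3, 55.0], [522.6, 188.0, 55.0]]
tool offset to mark [ 1.71674860e+02 -1.68986747e-01 -8.31233831e-01]
```

View pics/w1.png

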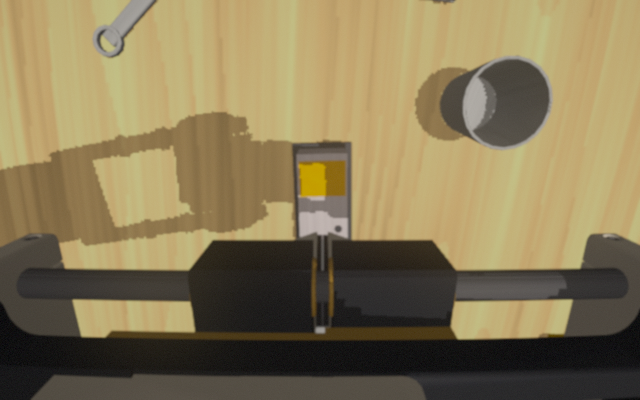

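Wrist view: the yellow mark is at px (322,178) on the rail end, within 1 mm of the TCP's x, y, and the canister is well clear. The tool's z axis lies along the slide direction. I descend.

Call:
{"method": "send_rows", "body": {
  "moves": [
    [30,0,0,0],
    [30,0,0,0],
    [30,0,0,0],
    [30,0,0,0],
    [25,0,0,0],
    [15,0,0,0],
    [0,0,0,0],
    [0,0,0,0]
  ]
}}

```text
time: 4.18
tool_pos: [544.5, 207.4, 67.7]
tcp_rot: [1.788, 1.569, 0.278]
contact_force: [0.4, 0.4, 0.1]
grip_width: 0.2
```

Call:
{"method": "send_rows", "body": {
  "moves": [
    [2,0,0,0],
    [2,0,0,0],
    [1,0,0,0],
    [1,0,0,0],
    [0,0,0,0],
    [0,0,0,0]
  ]
}}

```text
time: 4.92
tool_pos: [543.8, 207.3, 60.7]
tcp_rot: [2.723, 1.571, 1.212]
contact_force: [-0.2, 1.3, -0.5]
grip_width: 0.7
```

Call:
{"method": "send_rows", "body": {
  "moves": [
    [1,0,0,0],
    [1,0,0,0],
    [0.5,0,0,0],
    [0.5,0,0,0],
    [0,0,0,0]
  ]
}}

```text
time: 5.55
tool_pos: [543.8, 207.3, 57.7]
tcp_rot: [-2.748, 1.571, 2.024]
contact_force: [-0.8, 0.0, -0.3]
grip_width: 0.5
```

Call:
{"method": "send_rows", "body": {
  "moves": [
    [0.5,0,0,0],
    [0,0,0,0],
    [0.5,0,0,0],
    [0,0,0,0]
  ]
}}

```text
time: 6.05
tool_pos: [543.8, 207.2, 56.7]
tcp_rot: [-2.746, 1.571, 2.026]
contact_force: [0.1, 0.5, -0.7]
grip_width: 0.4
```

Call:
{"method": "send_rows", "body": {
  "moves": [
    [0.5,0,0,0],
    [0,0,0,0]
  ]
}}

```text
time: 6.3
tool_pos: [543.7, 207.2, 56.2]
tcp_rot: [-2.307, 1.571, 2.465]
contact_force: [-0.1, 0.5, 0.2]
grip_width: 0.6
```

Call:
{"method": "send_rows", "body": {
  "moves": [
    [0.5,0,0,0],
    [0,0,0,0]
  ]
}}

```text
time: 6.55
tool_pos: [543.7, 207.2, 55.7]
tcp_rot: [-2.322, 1.571, 2.45]
contact_force: [0.0, 0.3, -0.3]
grip_width: 0.1
```

Call:
{"method": "send_rows", "body": {
  "moves": [
    [0.5,0,0,0],
    [0,0,0,0]
  ]
}}

```text
time: 6.8
tool_pos: [543.8, 207.2, 55.3]
tcp_rot: [2.323, 1.571, 0.812]
contact_force: [-0.6, -0.5, 0.2]
grip_width: 0.6
```

Call:
{"method": "send_rows", "body": {
  "moves": [
    [0.3,0,0,0],
    [0,0,0,0]
  ]
}}

```text
time: 7.05
tool_pos: [543.8, 207.3, 55.3]
tcp_rot: [1.906, 1.57, 0.396]
contact_force: [-0.7, -0.3, 4.6]
grip_width: 0.5
```

Touch at 4.6 N with the tips at z 55.3, on the mark. I now slide towards the clamp.

Call:
{"method": "send_rows", "body": {
  "moves": [
    [0,0,2,0],
    [0,0,2,0],
    [0,0,2,0],
    [0,0,2,0],
    [0,0,2,0]
  ]
}}

```text
time: 7.68
tool_pos: [544.8, 197.6, 55.3]
tcp_rot: [2.139, 1.569, 0.628]
contact_force: [-0.6, 3.4, 5.7]
grip_width: 0.1
```

Call:
{"method": "send_rows", "body": {
  "moves": [
    [0,0,3,0],
    [0,0,3,0],
    [0,0,3,0],
    [0,0,3,0]
  ]
}}

```text
time: 8.18
tool_pos: [545.6, 185.6, 55.3]
tcp_rot: [2.098, 1.569, 0.587]
contact_force: [0.3, 4.0, 5.1]
grip_width: 0.5
```

Call:
{"method": "send_rows", "body": {
  "moves": [
    [0,0,3,0],
    [0,0,3,0],
    [0,0,3,0],
    [0,0,3,0],
    [0,0,3,0]
  ]
}}

```text
time: 8.8
tool_pos: [546.4, 170.6, 55.3]
tcp_rot: [2.128, 1.569, 0.617]
contact_force: [-0.0, 3.2, 5.6]
grip_width: 0.5
```

Call:
{"method": "send_rows", "body": {
  "moves": [
    [0,0,3,0],
    [0,0,3,0],
    [0,0,3,0],
    [0,0,3,0],
    [0,0,3,0]
  ]
}}

```text
time: 9.43
tool_pos: [547.3, 155.6, 55.3]
tcp_rot: [2.121, 1.569, 0.61]
contact_force: [-0.2, 3.7, 5.5]
grip_width: 0.5
```

Call:
{"method": "send_rows", "body": {
  "moves": [
    [0,0,3,0],
    [0,0,3,0],
    [0,0,3,0],
    [0,0,3,0]
  ]
}}

```text
time: 9.93
tool_pos: [548.0, 143.6, 55.2]
tcp_rot: [2.143, 1.569, 0.632]
contact_force: [-0.4, 3.3, 5.1]
grip_width: 0.1
```

Call:
{"method": "send_rows", "body": {
  "moves": [
    [0,0,3,0],
    [0,0,3,0],
    [0,0,3,0],
    [0,0,3,0]
  ]
}}

```text
time: 10.42
tool_pos: [548.7, 131.5, 55.2]
tcp_rot: [2.118, 1.57, 0.607]
contact_force: [-0.7, 3.5, 5.2]
grip_width: 0.2
```

Call:
{"method": "send_rows", "body": {
  "moves": [
    [0,0,3,0],
    [0,0,3,0],
    [0,0,3,0],
    [0,0,3,0]
  ]
}}

```text
time: 10.92
tool_pos: [549.4, 119.6, 55.2]
tcp_rot: [2.165, 1.57, 0.654]
contact_force: [-0.5, 3.8, 5.5]
grip_width: 0.6
```

Call:
{"method": "send_rows", "body": {
  "moves": [
    [0,0,3,0],
    [0,0,3,0],
    [0,0,3,0],
    [0,0,3,0]
  ]
}}

```text
time: 11.42
tool_pos: [550.0, 107.6, 55.2]
tcp_rot: [2.203, 1.57, 0.692]
contact_force: [-0.8, 3.5, 5.6]
grip_width: 0.5
```

Call:
{"method": "send_rows", "body": {
  "moves": [
    [0,0,3,0],
    [0,0,3,0],
    [0,0,3,0]
  ]
}}

```text
time: 11.8
tool_pos: [550.6, 98.6, 55.2]
tcp_rot: [2.178, 1.57, 0.667]
contact_force: [-0.3, 4.2, 5.2]
grip_width: 0.5
```

Call:
{"method": "send_rows", "body": {
  "moves": [
    [0,0,3,0],
    [0,0,3,0],
    [0,0,3,0]
  ]
}}

```text
time: 12.18
tool_pos: [551.1, 89.6, 55.1]
tcp_rot: [2.256, 1.57, 0.745]
contact_force: [0.2, 3.9, 4.8]
grip_width: 0.5
```

Call:
{"method": "send_rows", "body": {
  "moves": [
    [0,0,3,0],
    [0,0,3,0],
    [0,0,3,0]
  ]
}}

```text
time: 12.55
tool_pos: [551.5, 80.5, 55.1]
tcp_rot: [2.316, 1.57, 0.805]
contact_force: [-0.4, 4.3, 4.4]
grip_width: 0.8
```

Call:
{"method": "send_rows", "body": {
  "moves": [
    [0,0,2,0],
    [0,0,2,0],
    [0,0,2,0]
  ]
}}

```text
time: 12.92
tool_pos: [551.3, 73.9, 54.4]
tcp_rot: [-1.11, 1.569, -2.62]
contact_force: [-0.6, 0.3, -0.1]
grip_width: 0.5
```

Call:
{"method": "send_rows", "body": {
  "moves": [
    [0,0,2,0],
    [0,0,2,0],
    [0,0,2,0]
  ]
}}

```text
time: 13.3
tool_pos: [552.0, 68.3, 54.7]
tcp_rot: [-1.473, 1.57, -2.984]
contact_force: [0.0, -0.5, -0.2]
grip_width: 0.7
```

The support vanished at y≈75, so the notch edge is near y 83 and its centre near 58. That agrees with the camera's 57. I centre and go down gently.

Call:
{"method": "send_rows", "body": {
  "moves": [
    [0,0,3,0],
    [0,0,3,0],
    [0,0,4,0],
    [0,0,0,0]
  ]
}}

```text
time: 13.8
tool_pos: [552.8, 58.2, 54.9]
tcp_rot: [1.935, 1.571, 0.423]
contact_force: [-0.5, 0.2, 0.4]
grip_width: 0.6
```

Call:
{"method": "send_rows", "body": {
  "moves": [
    [1,0,0,0],
    [1,0,0,0],
    [1,0,0,0],
    [0,0,0,0]
  ]
}}

```text
time: 14.3
tool_pos: [552.6, 58.6, 51.8]
tcp_rot: [-2.193, 1.571, 2.58]
contact_force: [0.2, -0.3, 0.3]
grip_width: 0.1
```

Call:
{"method": "send_rows", "body": {
  "moves": [
    [2,0,0,0],
    [2,0,0,0],
    [2,0,0,0],
    [2,0,0,0],
    [2,0,0,0],
    [2,0,0,0],
    [0,0,0,0]
  ]
}}

```text
time: 15.18
tool_pos: [552.6, 58.5, 39.7]
tcp_rot: [-1.919, 1.57, 2.853]
contact_force: [0.8, 0.0, -0.2]
grip_width: 0.2
```

Call:
{"method": "send_rows", "body": {
  "moves": [
    [1,0,0,0],
    [1,0,0,0],
    [1,0,0,0],
    [1,0,0,0],
    [0,0,0,0]
  ]
}}

```text
time: 15.8
tool_pos: [552.7, 58.5, 36.2]
tcp_rot: [1.774, 1.571, 0.263]
contact_force: [-2.1, -0.3, 4.7]
grip_width: 0.3
```

Call:
{"method": "send_rows", "body": {
  "moves": [
    [1,0,0,0],
    [1,0,0,0],
    [1,0,0,0],
    [0,0,0,0]
  ]
}}

```text
time: 16.3
tool_pos: [552.7, 58.5, 33.0]
tcp_rot: [1.818, 1.571, 0.307]
contact_force: [-1.8, -0.3, 4.4]
grip_width: 0.2
```

Call:
{"method": "send_rows", "body": {
  "moves": [
    [1,0,0,0],
    [1,0,0,0],
    [1,0,0,0],
    [1,0,0,0],
    [1,0,0,0],
    [1,0,0,0],
    [0,0,0,0]
  ]
}}

```text
time: 17.18
tool_pos: [552.8, 58.5, 27.2]
tcp_rot: [1.628, 1.57, 0.117]
contact_force: [-1.6, -0.1, 7.0]
grip_width: 0.2
```

Call:
{"method": "send_rows", "body": {
  "moves": [
    [1,0,0,0],
    [0.5,0,0,0],
    [0.5,0,0,0],
    [0,0,0,0]
  ]
}}

```text
time: 17.68
tool_pos: [552.8, 58.5, 25.4]
tcp_rot: [1.536, 1.57, 0.025]
contact_force: [-3.6, -0.8, 7.8]
grip_width: 0.1
```

Call:
{"method": "send_rows", "body": {
  "moves": [
    [0.5,0,0,0],
    [0,0,0,0]
  ]
}}

```text
time: 17.92
tool_pos: [552.8, 58.5, 24.9]
tcp_rot: [1.543, 1.57, 0.032]
contact_force: [-3.4, -0.4, 7.9]
grip_width: 0.3
```

Call:
{"method": "send_rows", "body": {
  "moves": [
    [0.5,0,0,0],
    [0,0,0,0]
  ]
}}

```text
time: 18.18
tool_pos: [552.8, 58.5, 24.4]
tcp_rot: [1.615, 1.57, 0.104]
contact_force: [-3.0, -0.3, 7.7]
grip_width: 0.4
```

Call:
{"method": "send_rows", "body": {
  "moves": [
    [0.3,0,0,0],
    [0,0,0,0]
  ]
}}

```text
time: 18.42
tool_pos: [552.8, 58.5, 24.2]
tcp_rot: [1.508, 1.57, -0.003]
contact_force: [-2.3, -0.6, 9.4]
grip_width: 0.4
```

Call:
{"method": "send_rows", "body": {
  "moves": [
    [0.3,0,0,0],
    [0,0,0,0],
    [0,0,0,0]
  ]
}}

```text
time: 18.8
tool_pos: [552.8, 58.5, 24.2]
tcp_rot: [1.385, 1.57, -0.126]
contact_force: [-2.7, -0.7, 11.3]
grip_width: -0.0
```

Run:
```python
from h import *
c=capture('scene'); a=c['image'][110:290,150:420,::-1]; b=cv2.imread('pics/scene0.png')[110:290,150:420]
cv2.imwrite('pics/cmp.png',cv2.resize(np.vstack([b,a]),None,fx=1.6,fy=1.6,interpolation=2))
o=get_obs(); print(o['tool_pos'],o['contact_force'])
```

```text
[552.76658211  58.49041388  24.15197971] [-4.69914369 -0.79509473 10.32565936]
```

View pics/cmp.png

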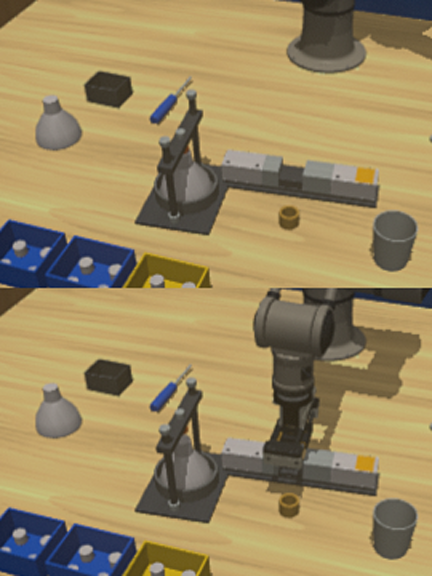

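The comparison shows the clamp bar raised and the key at its stop: 24.2 mm with no further motion, at about 11 N. The reflector and the other parts have not moved. I hand in.

```bash
python3 -c "
from plant import close_job; print(close_job())"
```

```text
the job is handed in; nothing more can be done
None
```

The clamp is open, and I handed the job in with the shut fingertips still holding the release key down.

- **Touch and slide:** I touched the yellow mark at about 5 N and slid along the rail's top at about 5 N. The support dropped away at y ≈ 75 mm. That puts the notch centre near y = 58 mm, about 150 mm from the mark, and the camera's estimate was 57 mm.
- **Key press:** The key met the fingertips at about 36 mm height and went down to 24.2 mm. That is its full 12 mm travel. At the end the force rose to 10–11 N with no further movement, which is above the 8 N spring force, so the key is on its stop.
- **Last checks:** The scene picture showed the clamp bar raised, with the reflector, collar and the other parts in that view not visibly moved. I did not measure the bar's lift. The wrench, tray and anything else outside that crop were not rechecked. The highest force I read was about 11 N down, with a small sideways reading of 2–5 N while holding. The clock was at about 19 s of the 69 s allowed. No check failed or disagreed.

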